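Put the garlic away and click the slide lid shut

ROBOT

A 6-joint arm with a two-finger parallel gripper is mounted at the origin on a cart in front of the work surface, level with it; the furniture and walls round the work are solid. World frame = base frame: x ahead of the robot, y to its left, z up, the work surface at z = 0. Lengths are in mm, angles in rad, forces in N, time in s.
With the tool pointing down it reaches from about 350 to 975 mm from the base axis. Payload 7.1 kg.
Tool frame: the origin (TCP) lies at the centre of the arm's flange, where the gripper is bolted on; the fingertips stand 182 mm ahead of it and the grasp point (between the pads) lies 163 mm ahead of it; z points along the fingers, y is the line along which they close (so a half turn about z gives the same grasp; the last joint's range is limited). The gripper opens to 88 mm and grips with 3 to 60 N. Pads are 20 mm wide; open, the fingers measure 115 mm over their backs; the gripper's body (75 mm by 178 mm) begins 61 mm behind the grasp point.
Start: joints at [-1.36, 0.423, 1.63, -0, 1.089, -0.019], TCP at [142.384, -608.55, 404.675] pointing down, gripper open.
Joint ranges: [-3, 3], [-0.9, 2.11], [0.09, 2.58], [-1.31, 4.45], [0.11, 2.69], [-2.54, 2.54]. Speed limits (rad/s): [2.39, 2.39, 3.01, 3.14, 3.14, 3.14].

INTERFACE

Orientations are given as a rotation vector (axis times angle).
In Python, from workcell import readout, get_image, ctrl gives the robot as it stands.
- The arm moves only by the tool step_arm, never from a script. Its argument "targets" is a list that holds one entry, the list of rows, each a list of 7 numbers: the shift along the world's x, y, z as a fraction of full scale, then the turn, a rotation vector about the world's x, y, z as a fraction of full scale, then the opening, from 0 (shut) to 1 (fully open). In form: [[[dx, dy, dz, wx, wy, wz, claw], ...]]. A call has exactly 5 rows; each row shifts and turns the commanded pose from where the row before left it; what a row does not reach is not made up. Full scale, the value 1, is 0.05 m for a shift and 4 degrees for a turn. A row lasts 1/8 s, in which the tool goes at most 62.5 mm and 10.7 degrees, less where a joint would pass 70% of its speed; a pose out of reach is approached as far as the arm can. A call with a number of a shift or a turn outside -1 to 1 is refused whole. A call with a gripper value outside its range is refused whole. The fingers move at their own pace and stop on an object; the grip force is fixed at half the most. Time passes only in rows, so rows that do not move let the fingers close, or fill a call up. It gives the time, the measured TCP pose, the force, the opening and the grip force at its end, in the units of the state.
- readout.get_obs(): the state, without advancing time (a new reading comes with each control period).
- get_image(name): name is "scene" or "top" or "wrist"; returns a dict with "pixels" (400x640x3 uint8, red, green, blue), "intrinsics" (3x3 intrinsics, pixels), "k1" (the pictures are not rectified: a ray, as slopes to the right and down, at radius r is drawn at 1 + k1 r^2 times it, then the intrinsics apply), "extrinsics" (4x4, takes a point from world to camera coordinates). Camera axes: x right, y down, z forward; pixel columns grow to the right and rows downward; lengths in mm; the calibration is good to about 2 mm. A picture is of the moment at which its call begins. There is no depth.
- ctrl.close_job(): hands the job in; it is judged then, once.
The state is a dict: "t": time; "qpos": joint angles; "qvel": joint speeds; "joint_torque": joint torques, N m; "ee_pos": TCP position; "orientation": TCP orientation; "ft_force": force on the tool from outside, world axes, zero at the start; "moment": the same for the moment, N m; "width": finger opening in mm; "grasp_force": force on a finger pad.
Only numpy, scipy, OpenCV 4.12 (cv2) and the standard library are available. Lean on these libraries where they do the work, as an engineer would, in place of code of your own. Each camera call takes 0.05 s, during which the arm holds its last target. There are 200 camera calls.

TASK

Put the garlic bulb into the open wooden box, then slide the box's lid along its rails until its spring tab clicks over the ledge at the far end and the lid stays shut. Push gently: do not ram the lid against its end stop, and leave the other things on the worktop where they are.

Things in the scene. Friction and masses are not known exactly. Their poses are not given: they have to be found in the camera images.
- garlic_box: Pale wooden slide-lid box with black vent dots, 112 (x) x 190 (y) x 80 (z) mm; it stands firm and does not move. Origin: centre of its underside. The rails run along its y. The -y end is high (80 mm); the +y end is low (64 mm) and the open lid sticks out over it. Walls 6 mm; inside 100 mm wide (88 mm between the rail lips along the tops of the sides), 178 mm long, floor 7 mm up.
- box_opening (a point): Middle of the clear opening while the lid is open, 80 mm up (rim height); 6 mm to -x and 2 mm to -y of the box's middle. The opening reaches 37 mm to either side (box x), at least 50 mm to -y (to the steel stop bar across the box) and at least 51 mm to +y (to the lid's front edge). Along the +x wall, 50 to 65 mm up, runs the catch strip's side arm with the ledge.
- box_lid: Sliding lid, captive in the rails, moving only along the box's y (offset 0: its origin on the box's); it starts at an offset of +130 to +145 mm and is pushed toward -y. Panel 96 x 174 x 5 mm, 66 to 71 mm up. It drags 1.5 to 2 N. The catch strip (ledge and end stop together) was set by hand and differs from box to box: the stop is met at an offset between -2 and +29 mm, to be felt.
- lid_front (a point): Middle of the lid's front (-y) edge, 81 mm to -y of the lid's origin, 68 mm up. In a slot beside its +x corner lies the steel spring tab.
- lid_rib (a point): Centre of the thumb rib: an upright wooden bar across the lid's outer (+y) end, 80 mm long (box x), 12 mm thick (box y), 71 to 94 mm above the worktop; its centre is 82 mm up and 87 mm to +y of the lid's origin. Push its outer (+y) face, which is flush with the lid's end; or pinch it across its 12 mm from above.
- spring_tab (a joint): Bend of the lid's steel spring tab, rad: 0 relaxed, up to 0.13 while the ledge lifts it. On the way in it climbs the ledge from about 35 to 40 mm before the end stop, under a push of about 6 to 13 N that grows to the end, and snaps down behind it 5.5 to 3 mm before the stop (push falls to 2 N, tab back to 0); then the lid is locked. It is not to be touched.
- garlic_mid (a point): Centre of the loose garlic bulb, half-way up: 48 x 50 x 51 mm, 24 g, standing upright on the worktop on the robot's right of the box; centre 25 mm up, widest at about that height.
- jam_jar: Bystander: loose jam jar, 65 x 69 x 86 mm. Origin at the centre of its underside.
- kitchen_timer: Bystander: loose round white kitchen timer, 68 mm across, 60 mm high. Origin at the centre of its underside.
- tuna_tin: Bystander: loose flat tin, 86 mm across, 40 mm high. Origin at the centre of its underside.
- teaspoon_a: Bystander: loose steel teaspoon, 130 x 26 x 11 mm, lying behind the garlic. Origin at its underside.
- mug_2: Bystander: small white cup with a handle, 63 x 89 x 50 mm, loose. Origin at the centre of its underside.

How it is judged:
By the outcome, as a careful person would: the job done as asked, in the order asked, and still so for the second after the job is handed in, with the robot touching nothing.
It also fails if it takes over 51 s, if anything falls off the work surface, if the arm or the gripper's body presses on something with over 40 N, if the wrist force passes 120 N, or if a joint passes its speed limit or range.

## Working session

There is one attempt and no reset: what is moved stays moved. The work goes in short steps, Python scripts to look and compute and a tool call to move; the robot and the scene stay as the last step left them, time stands still between calls to the robot, and variables do not carry over. Pictures are saved under pics/ and viewed, at most 10 in all, crops included, and the job is handed in when it is done.

Besides the shell and the picture viewer there is one more tool, called as name([rows], argument=value, ...), one row to a line, values as JSON. step_arm: Moves the arm, as the interface text tells. Shift numbers are shares of 0.05 m and turn numbers shares of 4 degrees, none past 1 either way. Its arguments: {"type":"object","properties":{"targets":{"type":"array"}},"required":["targets"]}

```bash
mkdir -p pics; cat > h.py <<'E'
import numpy as np, cv2
from workcell import readout, get_image, ctrl
def snap(name,fn):
    d=get_image(name); cv2.imwrite('pics/'+fn+'.png',d['pixels'][:,:,::-1]); np.savez('pics/'+fn+'.npz',**{k:np.array(d[k]) for k in('pixels','intrinsics','k1','extrinsics')}); return d
def load(fn): return np.load('pics/'+fn+'.npz')
def ray(d,u,v):
    K=d['intrinsics'];k1=float(d['k1']);E=d['extrinsics']
    p=cv2.undistortPoints(np.array([[[u,v]]],float),K,np.array([k1,0,0,0,0.]))[0,0]
    R=E[:3,:3];return -R.T@E[:3,3], R.T@np.array([p[0],p[1],1])
def onz(d,u,v,z):
    o,r=ray(d,u,v);return o+r*(z-o[2])/r[2]
def proj(d,P):
    K=d['intrinsics'];E=d['extrinsics'];c=E[:3,:3]@np.array(P,float)+E[:3,3];s=c[:2]/c[2];s=s*(1+float(d['k1'])*(s@s));return (K@np.array([s[0],s[1],1]))[:2]
E
python3 - <<'E'
from h import *
for n in('scene','top','wrist'): 
    d=snap(n,n+'0');E=d['extrinsics'];print(n,(-E[:3,:3].T@E[:3,3]).round(),E[2,:3].round(2))
o=readout.get_obs();print({k:np.round(v,3) for k,v in o.items()})
E
```

```text
scene [-366.  860. 1263.] [ 0.5  -0.54 -0.68]
top [ 320.  -75. 1096.] [ 0.2  -0.03 -0.98]
wrist [ 217. -590.  382.] [-0.28 -0.06 -0.96]
{'t': np.float64(0.15), 'qpos': array([-1.36 ,  0.424,  1.631,  0.   ,  1.089, -0.019]), 'qvel': array([-0.001, -0.002,  0.   , -0.   ,  0.002,  0.   ]), 'joint_torque': array([-1.0000e-03, -5.4498e+01, -2.7392e+01,  6.4000e-02,  2.1000e-02,
       -0.0000e+00]), 'ee_pos': array([ 142.338, -608.354,  404.084]), 'orientation': array([-3.12, -0.36,  0.  ]), 'ft_force': array([-0.269, -0.282,  0.336]), 'moment': array([ 0.02 , -0.006,  0.036]), 'grasp_force': np.float64(0.0), 'width': np.float64(87.905)}
```

View pics/top0.png

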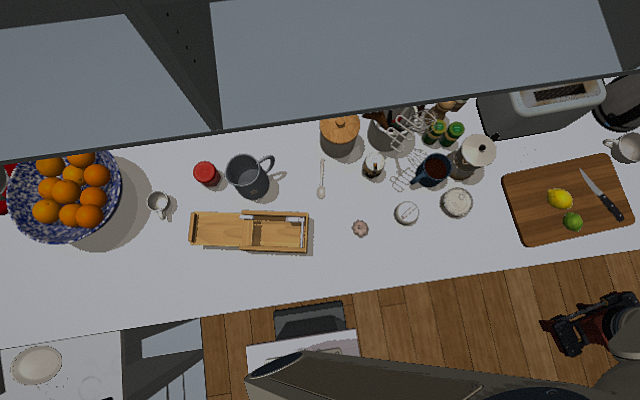

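View pics/scene0.png

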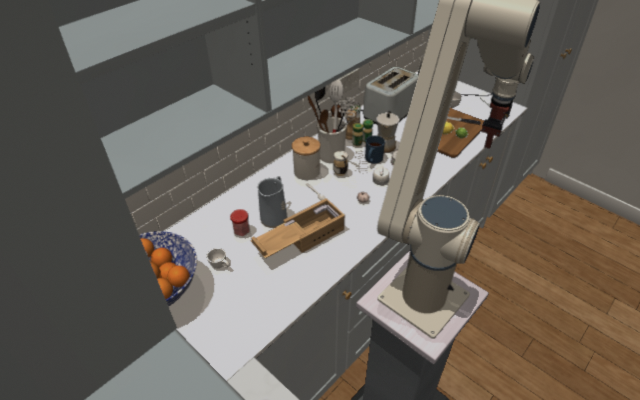

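The top view shows the garlic at (360,228), the box at x 190–312 and y 210–254 with the lid at its left end, and the tab at the upper edge. The scene view agrees. Next I'll enlarge the box area.

```bash
python3 - <<'E'
from h import *
d=load('top0');im=d['pixels'][:,:,::-1]
c=im[190:270,180:380];cv2.imwrite('pics/c1.png',cv2.resize(c,(800,320),interpolation=cv2.INTER_CUBIC))
hsv=cv2.cvtColor(np.ascontiguousarray(im),cv2.COLOR_BGR2HSV)
m=((hsv[:,:,1]>70)&(hsv[:,:,0]<30)&(hsv[:,:,2]>60)).astype(np.uint8);m[:,:182]=0;m[:,325:]=0;m[:200]=0;m[262:]=0
n,l,s,ce=cv2.connectedComponentsWithStats(m);i=1+s[1:,4].argmax();print(s[i])
cn=cv2.findContours((l==i).astype(np.uint8),0,1)[0][0];print(cv2.minAreaRect(cn))
m=((hsv[:,:,1]>25)&(hsv[:,:,0]<30)|(hsv[:,:,0]>160)&(hsv[:,:,1]>25)).astype(np.uint8)[215:242,345:375]
n,l,s,ce=cv2.connectedComponentsWithStats(m);i=1+s[1:,4].argmax();print(s[i],ce[i]+[345,215],onz(d,*(ce[i]+[345,215]),28))
E
```

```text
[ 188  210  121   43 4047]
((247.91940307617188, 229.9341278076172), (119.31314086914062, 40.25673294067383), 2.385944128036499)
[  7   5  17  18 205] [360.14634146 228.44390244] [ 428.70301383 -221.55009187   28.        ]
```

View pics/c1.png

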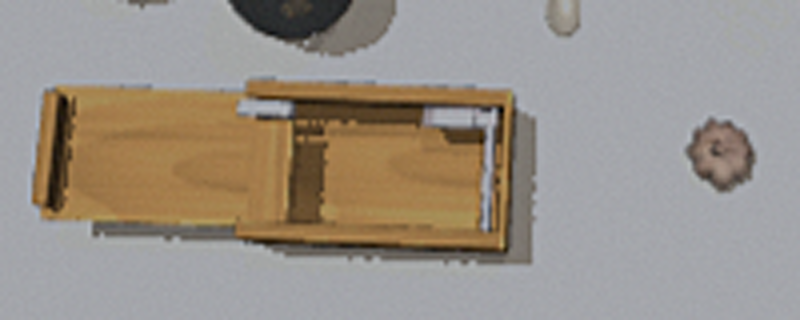

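The crop shows the box's top corners at about (514,92) and (506,238). The lid's front edge is at u≈290, the rib at u≈35–68, v 90–208, and the garlic at (721,154).

```bash
python3 - <<'E'
from h import *
d=load('top0')
def q(n,u,v,z): print(n,onz(d,180+u/4-.4,190+v/4-.4,z).round(1))
q('top far right',514,92,80);q('top near right',507,240,80);q('top near right(low)',506,250,80);q('floor near right',506,250,0)
q('left far',248,80,64);q('left far',248,80,80);q('left near',238,238,64)
q('lidfront far',292,105,71);q('lidfront near',290,222,71)
q('rib far out',44,90,94);q('rib near out',34,204,94);q('rib far in',56,92,94);q('bar',490,105,75);q('bar',486,228,75)
q('garlic',721,154,25)
E
```

```text
top far right [490.2 -76.5  80. ]
top near right [387.9 -56.4  80. ]
top near right(low) [381.2 -54.7  80. ]
floor near right [386.  -53.1   0. ]
left far [530.7 112.1  64. ]
left far [527.4 109.2  80. ]
left near [419.2 131.5  64. ]
lidfront far [506.4  81.7  71. ]
lidfront near [424.   92.7  71. ]
rib far out [539.2 248.5  94. ]
rib near out [460.8 261.8  94. ]
rib far in [536.5 240.3  94. ]
bar [484.3 -58.2  75. ]
bar [398.7 -43.   75. ]
garlic [ 430.1 -221.3   25. ]
```

```bash
python3 - <<'E'
from h import *
d=load('top0')
for n,u,v,z in(('timer?',406,213,60),('tin?',457,202,40),('jar',206,173,86),('pitcher',246,176,120),('spoon',321,190,3),('cup',158,203,50)): print(n,onz(d,u,v,z).round())
s=load('scene0'); p=proj(s,[430,-221,25]);print(p)
E
```

```text
timer? [ 450. -356.   60.]
tin? [ 462. -516.   40.]
jar [648. 198.  86.]
pitcher [612.  79. 120.]
spoon [ 567. -126.    3.]
cup [590. 355.  50.]
[362.45306064 197.0399044 ]
```

step_arm([
  [[0.57,0.77,-0.2,0,0,-0.6,1],[0.57,0.77,-0.2,0,0,-0.6,1],[0.57,0.77,-0.2,0,0,-0.6,1],[0.57,0.77,-0.2,0,0,-0.6,1],[0.57,0.77,-0.2,0,0,-0.6,1]],
])

```text
t: 0.78
ee_pos: [285.6, -414.7, 354.3]
orientation: [3.141, 0.029, 0.0]
ft_force: [0.3, -0.4, 0.3]
width: 88.0
grasp_force: 0.0
```

step_arm([
  [[0.58,0.775,-0.25,0,0,-0.58,1],[0.58,0.775,-0.25,0,0,-0.58,1],[0.58,0.775,-0.25,0,0,-0.58,1],[0.58,0.775,-0.25,0,0,-0.58,1],[0.58,0.775,-0.25,0,0,-0.58,1]],
])

```text
t: 1.4
ee_pos: [430.7, -221.0, 291.8]
orientation: [3.128, -0.288, 0.0]
ft_force: [0.7, -0.8, -1.0]
width: 87.8
grasp_force: 0.0
```

```bash
python3 - <<'E'
from h import *
d=snap('wrist','w1')
o=readout.get_obs();print(o['ee_pos'],proj(d,[430,-221,25]))
im=d['pixels'];hsv=cv2.cvtColor(im,cv2.COLOR_RGB2HSV)
E
```

```text
[ 432.51197289 -217.7613088   290.57462483] [320.7367589  203.55958111]
```

View pics/w1.png

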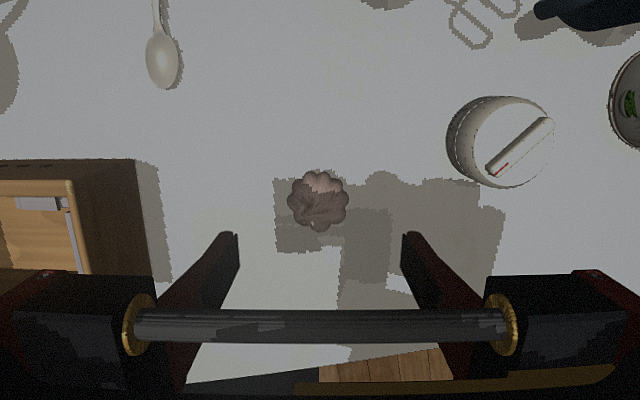

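The garlic is at (318,202) and the model predicts (321,204), so they agree. The fingers straddle it with clear space on both sides, so I'll descend.

step_arm([
  [[0,0,-0.52,0,0,0,1],[0,0,-0.52,0,0,0,1],[0,0,-0.52,0,0,0,1],[0,0,-0.52,0,0,0,1],[0,0,0,0,0,0,1]],
])

```text
t: 2.08
ee_pos: [429.2, -222.0, 186.7]
orientation: [-3.127, 0.285, 0.006]
ft_force: [-0.2, 0.3, 0.4]
width: 87.7
grasp_force: 0.0
```

step_arm([
  [[0,0,0,0,0,0,0.3],[0,0,0,0,0,0,0.3],[0,0,0,0,0,0,0.3],[0,0,0,0,0,0,0.3],[0,0,0,0,0,0,0.3]],
])

```text
t: 2.7
ee_pos: [430.0, -222.4, 188.5]
orientation: [3.128, -0.285, 0.001]
ft_force: [-1.0, 0.4, 4.4]
width: 46.4
grasp_force: 30.0
```

step_arm([
  [[0,0,0.7,0,0,0,0.3],[0,0,0.9,0,0,0,0.3],[0,0.4,0.8,0,0,0,0.3],[0,0.8,0.3,0,0,0,0.3],[0,0.9,0,0,0,0,0.3]],
])

```text
t: 3.32
ee_pos: [430.2, -116.7, 324.7]
orientation: [3.128, -0.288, 0.005]
ft_force: [0.4, 0.5, -0.5]
width: 46.2
grasp_force: 30.0
```

step_arm([
  [[0.08,0.8,0,0,0,0,0.3],[0.08,0.8,0,0,0,0,0.3],[0.1,0.7,0,0,0,0,0.3],[0.1,0.4,0,0,0,0,0.3],[0,0,0,0,0,0,0.3]],
])

```text
t: 3.95
ee_pos: [448.0, 18.7, 323.2]
orientation: [-3.129, 0.282, -0.0]
ft_force: [0.5, -0.4, 0.4]
width: 46.4
grasp_force: 30.0
```

```bash
python3 - <<'E'
from h import *
d=snap('wrist','w2');o=readout.get_obs();print(o['ee_pos'],o['width'])
E
```

```text
[447.74239436  17.96917481 323.11052598] 46.26421071470286
```

View pics/w2.png

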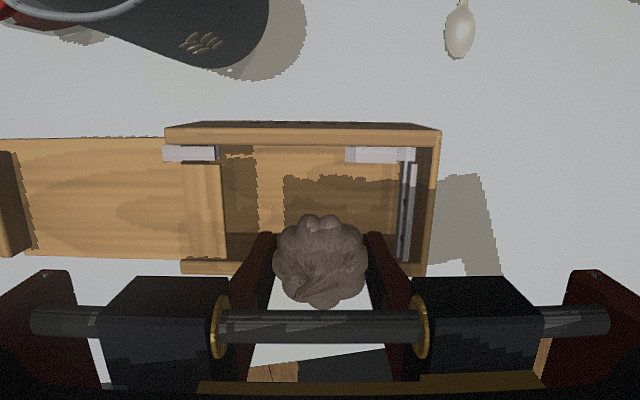

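The wrist view is clear. The box's far edge runs (167,128)–(440,130), the lid front is at u≈222 (v 148–262), and the stop bar is at u≈405. The tab is at (190,153) and the ledge plate at (380,154).

```bash
python3 - <<'E'
from h import *
d=load('w2')
for n,u,v,z in(('far -y corner',440,130,80),('far wall +y end',166,128,80),('-y near',424,276,80),('near +y',181,272,80),('lidfront far',220,148,71),('lidfront near',225,260,71),('lid far',0,138,71),('bar far inner',405,165,75),('bar near inner',398,260,75),('rib top far in',15,150,94),('rib near in',22,255,94),('ledge plate -xnear corner',345,162,65),('plate inner R',400,163,65)): print(n,onz(d,u,v,z).round(1))
E
```

```text
far -y corner [491.  -70.3  80. ]
far wall +y end [525.6 110.2  80. ]
-y near [383.4 -49.8  80. ]
near +y [419.6 132.3  80. ]
lidfront far [504.8  80.4  71. ]
lidfront near [419.7  99.6  71. ]
lid far [545.3 245.6  71. ]
bar far inner [470.3 -45.4  75. ]
bar near inner [397.9 -32.4  75. ]
rib top far in [533.1 213.4  94. ]
rib near in [458.9 243.4  94. ]
ledge plate -xnear corner [477.9  -4.8  65. ]
plate inner R [470.1 -44.2  65. ]
```

step_arm([
  [[0,0.2,-0.1,0,0,-0.1,0.3],[0,0,-0.6,0,0,0,0.3],[0,0,-0.7,0,0,0,0.3],[0,0,-0.6,0,0,0,0.3],[0,0,-0.4,0,0,0,0.3]],
])

```text
t: 4.62
ee_pos: [447.3, 27.3, 201.6]
orientation: [3.127, -0.299, -0.003]
ft_force: [-0.2, 0.4, -0.3]
width: 46.5
grasp_force: 30.0
```

step_arm([
  [[0,0,-0.06,0,0,0,0.3],[0,0,0,0,0,0,0.3],[0,0,0,0,0,0,0.64],[0,0,0,0,0,0,0.64],[0,0,0,0,0,0,0.64]],
])

```text
t: 5.25
ee_pos: [448.0, 27.7, 200.7]
orientation: [-3.127, 0.297, -0.002]
ft_force: [0.5, -0.7, 0.3]
width: 56.3
grasp_force: 0.0
```

step_arm([
  [[0,0,0.6,0,0,0,0.64],[0,0,0.8,0,0,0,0.64],[0,0,0.8,0,0,0,0.3],[0.2,0.7,0.5,0,0,0,0],[0.2,0.9,0,0,0,0,0]],
])

```text
t: 5.88
ee_pos: [468.8, 108.2, 337.8]
orientation: [-3.126, 0.3, -0.008]
ft_force: [0.7, 0.4, -0.8]
width: 29.7
grasp_force: 0.0
```

```bash
python3 - <<'E'
from h import *
d=snap('wrist','w3');o=readout.get_obs();print(o['ee_pos'],o['width'])
E
```

```text
[469.71180109 112.10270045 337.22261508] 25.399656265023832
```

View pics/w3.png

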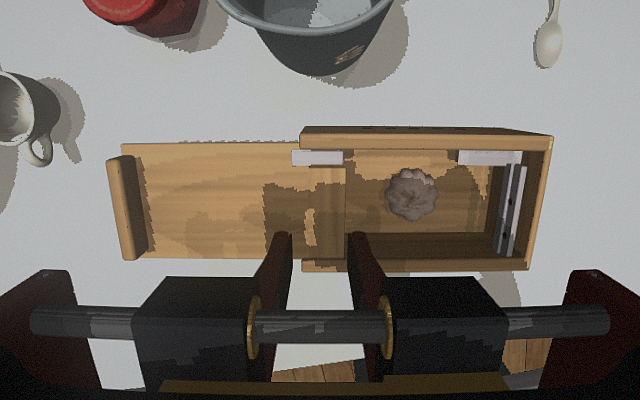

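The garlic stands in the box at (411,193). The rib's outer top edge runs (108,160)–(122,257).

```bash
python3 - <<'E'
from h import *
d=load('w3')
for n,u,v,z in(('rib far out',108,160,94),('rib near out',122,257,94),('far -y',552,135,80),('near -y',528,270,80),('tab plate far L',293,150,71),('tab front',343,157,71)): print(n,onz(d,u,v,z).round(1))
E
```

```text
rib far out [536.2 248.   94. ]
rib near out [463.1 264.9  94. ]
far -y [491.5 -69.   80. ]
near -y [383.  -49.3  80. ]
tab plate far L [514.4 120.9  71. ]
tab front [502.1  85.2  71. ]
```

step_arm([
  [[0.15,0.9,0,0,0,0,0],[0.15,0.95,0,0,0,0,0],[0.15,0.95,0,0,0,0,0],[0.15,0.8,0,0,0,0,0],[0.15,0.2,0,0,0,0,0]],
])

```text
t: 6.55
ee_pos: [505.3, 299.7, 335.2]
orientation: [-3.128, 0.292, -0.0]
ft_force: [-0.3, -0.0, 0.1]
width: 0.6
grasp_force: 0.0
```

step_arm([
  [[0,0,-0.4,0,0,0,0],[0,0,-0.5,0,0,0,0],[0,0,-0.42,0,0,0,0],[0,0,-0.2,0,0,0,0],[0,0,0,0,0,0,0]],
])

```text
t: 7.18
ee_pos: [505.3, 297.1, 258.7]
orientation: [3.127, -0.297, -0.002]
ft_force: [-0.7, -0.5, 0.6]
width: 0.3
grasp_force: 0.0
```

step_arm([
  [[-0.019,-0.098,0,0,0,0,0],[-0.019,-0.098,0,0,0,0,0],[-0.019,-0.098,0,0,0,0,0],[-0.019,-0.098,0,0,0,0,0],[0,0,0,0,0,0,0]],
])

```text
t: 7.8
ee_pos: [501.5, 277.7, 259.3]
orientation: [3.127, -0.297, -0.0]
ft_force: [0.1, -0.4, -0.3]
width: 0.3
grasp_force: 0.0
```

step_arm([
  [[-0.019,-0.098,0,0,0,0,0],[-0.019,-0.098,0,0,0,0,0],[-0.019,-0.098,0,0,0,0,0],[-0.019,-0.098,0,0,0,0,0],[-0.019,-0.098,0,0,0,0,0]],
])

```text
t: 8.43
ee_pos: [496.8, 253.3, 259.2]
orientation: [-3.127, 0.297, -0.0]
ft_force: [-1.0, 2.0, -0.4]
width: 0.1
grasp_force: 0.8
```

step_arm([
  [[-0.019,-0.098,0,0,0,0,0],[-0.019,-0.098,0,0,0,0,0],[-0.019,-0.098,0,0,0,0,0],[-0.019,-0.098,0,0,0,0,0],[-0.019,-0.098,0,0,0,0,0]],
])

```text
t: 9.05
ee_pos: [492.0, 228.7, 259.2]
orientation: [3.128, -0.297, -0.0]
ft_force: [-0.4, 1.5, -0.5]
width: 0.3
grasp_force: 0.8
```

step_arm([
  [[-0.0152,-0.0784,0,0,0,0,0],[-0.0152,-0.0784,0,0,0,0,0],[-0.0152,-0.0784,0,0,0,0,0],[-0.0152,-0.0784,0,0,0,0,0],[-0.0152,-0.0784,0,0,0,0,0]],
])

```text
t: 9.68
ee_pos: [488.2, 209.3, 259.2]
orientation: [3.128, -0.297, 0.0]
ft_force: [0.1, 1.2, -0.6]
width: 0.6
grasp_force: 0.8
```

step_arm([
  [[-0.0076,-0.0392,0,0,0,0,0],[-0.0076,-0.0392,0,0,0,0,0],[-0.0076,-0.0392,0,0,0,0,0],[-0.0076,-0.0392,0,0,0,0,0],[-0.0076,-0.0392,0,0,0,0,0]],
])

```text
t: 10.3
ee_pos: [486.4, 199.6, 259.2]
orientation: [-3.128, 0.296, -0.0]
ft_force: [0.1, 1.2, -1.5]
width: 0.4
grasp_force: 0.8
```

step_arm([
  [[-0.0076,-0.0392,0,0,0,0,0],[-0.0076,-0.0392,0,0,0,0,0],[-0.0076,-0.0392,0,0,0,0,0],[-0.0076,-0.0392,0,0,0,0,0],[-0.0076,-0.0392,0,0,0,0,0]],
])

```text
t: 10.92
ee_pos: [484.5, 189.8, 259.2]
orientation: [-3.128, 0.297, -0.0]
ft_force: [-0.2, 1.1, -0.9]
width: 0.6
grasp_force: 0.8
```

step_arm([
  [[-0.0076,-0.0392,0,0,0,0,0],[-0.0076,-0.0392,0,0,0,0,0],[-0.0076,-0.0392,0,0,0,0,0],[-0.0076,-0.0392,0,0,0,0,0],[-0.0076,-0.0392,0,0,0,0,0]],
])

```text
t: 11.55
ee_pos: [482.6, 180.0, 259.2]
orientation: [-3.128, 0.297, -0.0]
ft_force: [0.8, 1.5, -0.8]
width: 0.8
grasp_force: 0.8
```

step_arm([
  [[-0.0076,-0.0392,0,0,0,0,0],[-0.0076,-0.0392,0,0,0,0,0],[-0.0076,-0.0392,0,0,0,0,0],[-0.0076,-0.0392,0,0,0,0,0],[-0.0076,-0.0392,0,0,0,0,0]],
])

```text
t: 12.18
ee_pos: [480.7, 170.6, 259.2]
orientation: [-3.126, 0.297, -0.001]
ft_force: [-0.3, 4.2, -2.1]
width: 0.5
grasp_force: 2.1
```

step_arm([
  [[-0.0076,-0.0392,0,0,0,0,0],[-0.0076,-0.0392,0,0,0,0,0],[-0.0076,-0.0392,0,0,0,0,0],[-0.0076,-0.0392,0,0,0,0,0],[-0.0076,-0.0392,0,0,0,0,0]],
])

```text
t: 12.8
ee_pos: [478.8, 160.4, 259.2]
orientation: [-3.128, 0.297, -0.0]
ft_force: [0.5, 2.9, -1.2]
width: 0.4
grasp_force: 1.5
```

step_arm([
  [[-0.0038,-0.0196,0,0,0,0,0],[-0.0038,-0.0196,0,0,0,0,0],[-0.0038,-0.0196,0,0,0,0,0],[-0.0038,-0.0196,0,0,0,0,0],[-0.0038,-0.0196,0,0,0,0,0]],
])

```text
t: 13.42
ee_pos: [477.8, 155.6, 259.2]
orientation: [-3.128, 0.297, -0.0]
ft_force: [-0.4, 2.2, -0.9]
width: 0.8
grasp_force: 1.3
```

```bash
python3 - <<'E'
from h import *
d=snap('wrist','w4');t=snap('top','t4');o=readout.get_obs();print(o['ee_pos'],o['ft_force'])
a=cv2.resize(t['pixels'][195:265,190:320,::-1],(780,420),interpolation=cv2.INTER_CUBIC)
b=d['pixels'][60:300,:,::-1];b=cv2.resize(b,(480,180));c=np.zeros((600,780,3),np.uint8);c[:420]=a;c[420:,:480]=b;cv2.imwrite('pics/c4.png',c)
E
```

```text
[477.80208571 155.43274014 259.15895004] [ 0.37670303  2.09678359 -1.20976102]
```

View pics/c4.png

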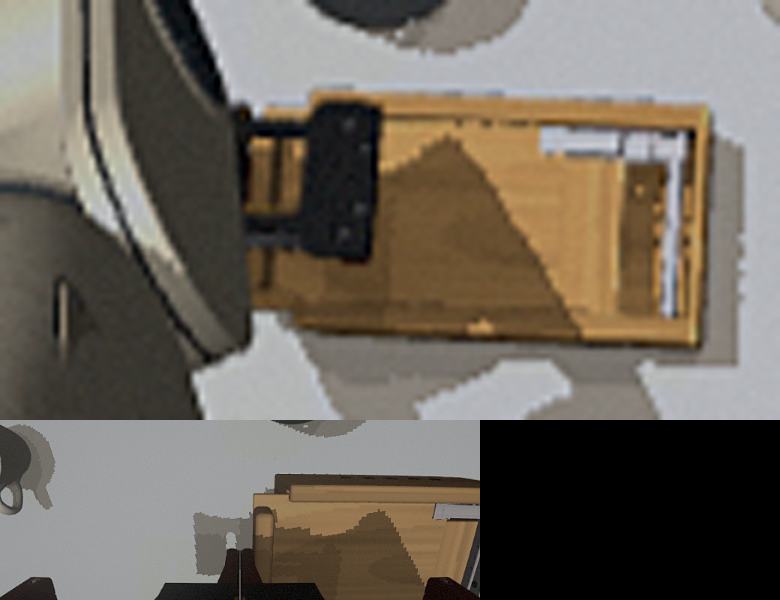

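The picture shows the fingers on the rib. In the crop the lid front is at u≈618, the tab at (575,138) reaches near the ledge plate (655,145), and the stop bar's inner edge is at u≈665.

```bash
python3 - <<'E'
from h import *
c=np.array([455,29]);Y=np.array([.191,.982]);X=np.array([.982,-.191])
def q(n,d,u,v,z): p=onz(d,u,v,z)[:2]-c;print(n,(p@X).round(1),(p@Y).round(1))
t=load('t4');f=lambda u,v:(190+u/6-.42,195+v/6-.42)
for z in(71,):q('front',t,*f(618,240),z)
q('bar in',t,*f(667,240),75);q('tab L',t,*f(540,140),71);q('tab R/plate',t,*f(622,145),71);q('plate R',t,*f(688,145),60);q('-y end top',t,*f(710,220),80)
w=load('w2')
for n,u,v,z in(('bar in far',405,165,75),('plate L',345,155,60),('plate L low',345,162,50),('tabR',220,155,70),('tabL',163,152,70)):q(n,w,u,v,z)
w=load('w3')
for n,u,v,z in(('bar in far',507,165,75),('plate L',458,158,60),('front',346,210,71),('tabR',343,157,70),('tabL',293,157,70)):q(n,w,u,v,z)
d=load('w4');print(d['pixels'].shape)
b=d['pixels'][80:240,440:640,::-1];cv2.imwrite('pics/c5.png',cv2.resize(b,(800,600),interpolation=cv2.INTER_CUBIC))
E
```

```text
front -8.5 -55.5
bar in -8.0 -78.8
tab L 37.6 -15.9
tab R/plate 36.7 -55.0
plate R 39.6 -85.9
-y end top 1.7 -98.7
bar in far 29.2 -70.1
plate L 33.3 -29.0
plate L low 26.2 -30.0
tabR 34.0 60.6
tabL 36.0 102.0
bar in far 30.9 -60.6
plate L 33.4 -28.1
front -6.3 61.0
tabR 35.4 64.1
tabL 35.4 101.8
(400, 640, 3)
```

View pics/c5.png

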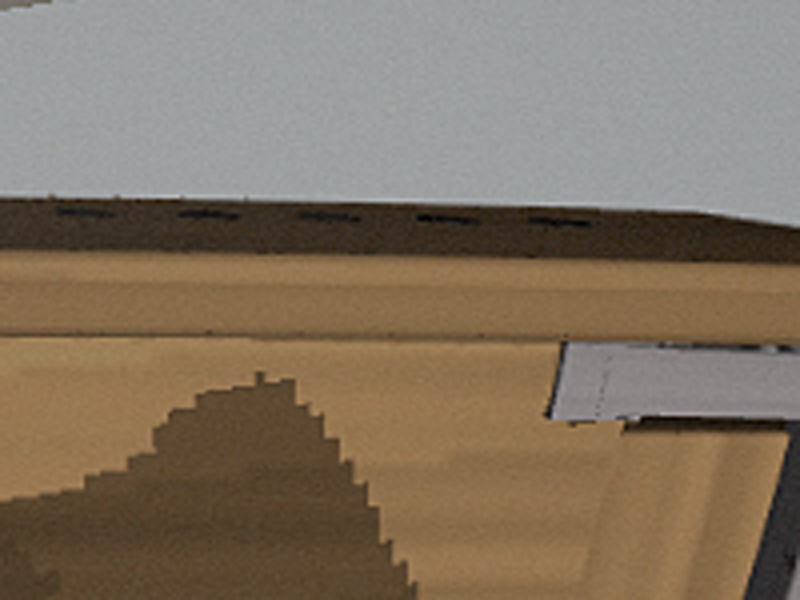

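The crop shows the tab still relaxed or just over the arm at (580,380), with the front about 15–20 mm short of the stop. I'll continue in fine steps.

step_arm([
  [[-0.0019,-0.0098,0,0,0,0,0],[-0.0019,-0.0098,0,0,0,0,0],[-0.0019,-0.0098,0,0,0,0,0],[-0.0019,-0.0098,0,0,0,0,0],[-0.0019,-0.0098,0,0,0,0,0]],
])

```text
t: 14.15
ee_pos: [477.3, 153.1, 259.2]
orientation: [3.127, -0.296, -0.0]
ft_force: [0.3, 2.1, -1.0]
width: 0.2
grasp_force: 1.2
```

step_arm([
  [[-0.0019,-0.0098,0,0,0,0,0],[-0.0019,-0.0098,0,0,0,0,0],[-0.0019,-0.0098,0,0,0,0,0],[-0.0019,-0.0098,0,0,0,0,0],[-0.0019,-0.0098,0,0,0,0,0]],
])

```text
t: 14.78
ee_pos: [476.9, 150.7, 259.2]
orientation: [-3.127, 0.297, -0.0]
ft_force: [-1.1, 4.4, -0.4]
width: 0.7
grasp_force: 1.6
```

step_arm([
  [[-0.0019,-0.0098,0,0,0,0,0],[-0.0019,-0.0098,0,0,0,0,0],[-0.0019,-0.0098,0,0,0,0,0],[-0.0019,-0.0098,0,0,0,0,0],[-0.0019,-0.0098,0,0,0,0,0]],
])

```text
t: 15.4
ee_pos: [476.4, 148.4, 259.2]
orientation: [-3.127, 0.297, -0.0]
ft_force: [0.5, 4.6, -1.4]
width: 0.3
grasp_force: 1.9
```

step_arm([
  [[-0.0019,-0.0098,0,0,0,0,0],[-0.0019,-0.0098,0,0,0,0,0],[-0.0019,-0.0098,0,0,0,0,0],[-0.0019,-0.0098,0,0,0,0,0],[-0.0019,-0.0098,0,0,0,0,0]],
])

```text
t: 16.02
ee_pos: [475.9, 145.8, 259.2]
orientation: [3.128, -0.296, 0.0]
ft_force: [-0.0, 4.7, 0.1]
width: 0.6
grasp_force: 2.2
```

step_arm([
  [[-0.0019,-0.0098,0,0,0,0,0],[-0.0019,-0.0098,0,0,0,0,0],[-0.0019,-0.0098,0,0,0,0,0],[-0.0019,-0.0098,0,0,0,0,0],[-0.0019,-0.0098,0,0,0,0,0]],
])

```text
t: 16.65
ee_pos: [475.5, 143.3, 259.2]
orientation: [3.127, -0.296, 0.0]
ft_force: [0.1, 2.3, -0.1]
width: 0.5
grasp_force: 1.0
```

The push fell from 4.7 to 2.3 N, so it may have snapped. I'll check by picture.

```bash
python3 - <<'E'
from h import *
d=snap('wrist','w5');t=snap('top','t5');o=load('t4');print(readout.get_obs()['ft_force'])
g=lambda x,a,b,c,e:cv2.resize(np.ascontiguousarray(x['pixels'][a:b,c:e,::-1]),(400,300),interpolation=cv2.INTER_CUBIC)
c=np.vstack([np.hstack([g(o,205,260,275,315),g(t,205,260,275,315)]),np.hstack([g(load('w4'),130,220,520,640),g(d,130,220,520,640)])]);cv2.imwrite('pics/c6.png',c)
for x in (o,t):print(x['pixels'][231,284:312].mean(1).round().astype(int))
E
```

```text
[ 0.18403122  1.89239316 -0.30347998]
[134 132 133 139 140 131 125 131 146  98  76  79  81  80  76  70  95 155
 191 111  72 102 142  53 120 134 129 125]
[133 132 131 127 133 135 134 133 138 139 124 124 134 159  98  72  67 157
 194  91  68 103 140  52 120 132 129 129]
```

View pics/c6.png

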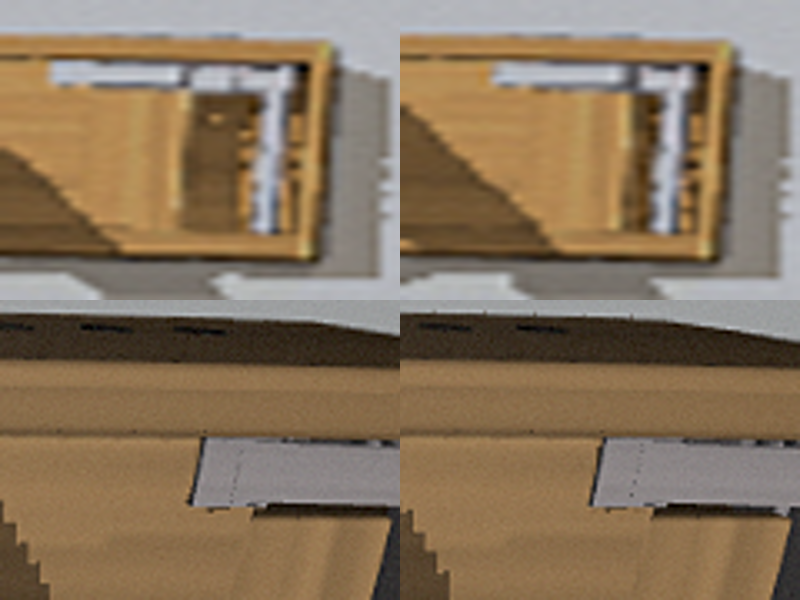

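The lid is still about 8–9 mm short of the bar (top view: front at px 297.5, bar at 300.5). It hasn't snapped yet, so I'll go on in finer steps.

step_arm([
  [[-0.0015,-0.0078,0,0,0,0,0],[-0.0015,-0.0078,0,0,0,0,0],[-0.0015,-0.0078,0,0,0,0,0],[-0.0015,-0.0078,0,0,0,0,0],[-0.0015,-0.0078,0,0,0,0,0]],
])

```text
t: 17.38
ee_pos: [475.1, 141.3, 259.2]
orientation: [3.127, -0.296, -0.0]
ft_force: [-0.1, 0.3, -0.7]
width: 0.5
grasp_force: 0.5
```

step_arm([
  [[-0.0008,-0.0039,0,0,0,0,0],[-0.0008,-0.0039,0,0,0,0,0],[-0.0008,-0.0039,0,0,0,0,0],[-0.0008,-0.0039,0,0,0,0,0],[-0.0008,-0.0039,0,0,0,0,0]],
])

```text
t: 18.0
ee_pos: [474.9, 140.6, 259.2]
orientation: [-3.127, 0.297, -0.0]
ft_force: [-0.4, 3.2, -1.0]
width: 0.3
grasp_force: 2.0
```

```bash
python3 - <<'E'
from h import *
t=snap('top','t6');print(readout.get_obs()['ft_force'])
for k in('t4','t5','t6'):
  x=load(k);print(k,x['pixels'][231,290:306].mean(1).round().astype(int),x['pixels'][226,290:306].mean(1).round().astype(int))
E
```

```text
[-0.08467321  4.16048416 -0.62415456]
t4 [125 131 146  98  76  79  81  80  76  70  95 155 191 111  72 102] [126 129 142 127  76  62 120  84  72  67  82 164 198  94 107  95]
t5 [134 133 138 139 124 124 134 159  98  72  67 157 194  91  68 103] [136 134 136 139 125 124 135 155  77  60  84 163 198  90 104  92]
t6 [138 135 132 138 137 125 126 139 127  85  65 155 194  95  50 105] [135 135 134 136 137 129 126 138 152  74  79 162 197  90 107  95]
```

step_arm([
  [[-0.0008,-0.0039,0,0,0,0,0],[-0.0008,-0.0039,0,0,0,0,0],[-0.0008,-0.0039,0,0,0,0,0],[-0.0008,-0.0039,0,0,0,0,0],[-0.0008,-0.0039,0,0,0,0,0]],
])

```text
t: 18.68
ee_pos: [474.6, 139.4, 259.1]
orientation: [3.127, -0.297, -0.0]
ft_force: [-0.1, 0.0, -0.4]
width: 0.7
grasp_force: 0.0
```

step_arm([
  [[-0.0008,-0.0039,0,0,0,0,0],[-0.0008,-0.0039,0,0,0,0,0],[-0.0008,-0.0039,0,0,0,0,0],[0,0,0,0,0,0,0],[0,0,0,0,0,0,0]],
])

```text
t: 19.3
ee_pos: [474.6, 138.9, 259.2]
orientation: [-3.128, 0.297, -0.0]
ft_force: [0.5, -0.2, -0.5]
width: 0.5
grasp_force: 0.0
```

```bash
python3 - <<'E'
from h import *
t=snap('top','t7');print(readout.get_obs()['ft_force'])
for k in('t6','t7'):
  x=load(k);print(k,x['pixels'][231,290:306].mean(1).round().astype(int),x['pixels'][226,290:306].mean(1).round().astype(int))
E
```

```text
[0.27060505 0.44953956 0.75008373]
t6 [138 135 132 138 137 125 126 139 127  85  65 155 194  95  50 105] [135 135 134 136 137 129 126 138 152  74  79 162 197  90 107  95]
t7 [126 132 135 133 137 143 129 124 132 146  62 150 197  98  50 104] [127 131 138 132 134 138 133 126 132 143  93 106 191  91 107  96]
```

The lid front jumped ahead of the fingers by about 2 mm, which looks like the snap. I'll creep forward to confirm only drag remains.

step_arm([
  [[-0.0008,-0.0039,0,0,0,0,0],[-0.0008,-0.0039,0,0,0,0,0],[-0.0008,-0.0039,0,0,0,0,0],[-0.0008,-0.0039,0,0,0,0,0],[-0.0008,-0.0039,0,0,0,0,0]],
])

```text
t: 19.98
ee_pos: [474.4, 137.9, 259.2]
orientation: [-3.128, 0.297, 0.0]
ft_force: [0.6, -0.1, -0.4]
width: 0.8
grasp_force: 0.0
```

step_arm([
  [[0,0,0.4,0,0,0,0],[0,0,0.4,0,0,0,0],[-0.06,-0.3,0,0,0,0,0],[-0.06,-0.3,0,0,0,0,0],[-0.05,-0.28,0,0,0,0,0]],
])

```text
t: 20.6
ee_pos: [465.1, 92.5, 298.4]
orientation: [3.127, -0.297, -0.003]
ft_force: [-0.1, -0.3, 0.2]
width: 0.8
grasp_force: 0.0
```

step_arm([
  [[0,0,0,0,0,0,0],[0,0,-0.25,0,0,0,0],[0,0,-0.25,0,0,0,0],[0,0,-0.2,0,0,0,0],[0,0,0,0,0,0,0]],
])

```text
t: 21.22
ee_pos: [465.5, 94.1, 263.0]
orientation: [3.127, -0.296, -0.004]
ft_force: [-0.1, -0.4, -0.2]
width: 0.5
grasp_force: 0.0
```

step_arm([
  [[0.0019,0.0098,0,0,0,0,0],[0.0019,0.0098,0,0,0,0,0],[0.0019,0.0098,0,0,0,0,0],[0.0019,0.0098,0,0,0,0,0],[0.0019,0.0098,0,0,0,0,0]],
])

```text
t: 21.85
ee_pos: [466.4, 96.4, 264.3]
orientation: [-3.127, 0.297, -0.0]
ft_force: [-0.2, 0.9, 0.5]
width: 0.4
grasp_force: 0.0
```

step_arm([
  [[0.0019,0.0098,0,0,0,0,0],[0.0019,0.0098,0,0,0,0,0],[0.0019,0.0098,0,0,0,0,0],[0.0008,0.0039,0,0,0,0,0],[0,0,0,0,0,0,0]],
])

```text
t: 22.48
ee_pos: [466.7, 98.0, 264.2]
orientation: [3.128, -0.297, -0.0]
ft_force: [0.9, 0.3, -0.2]
width: 0.3
grasp_force: 0.0
```

step_arm([
  [[0.0008,0.0039,0,0,0,0,0],[0.0008,0.0039,0,0,0,0,0],[0.0008,0.0039,0,0,0,0,0],[0.0008,0.0039,0,0,0,0,0],[0.0008,0.0039,0,0,0,0,0]],
])

```text
t: 23.1
ee_pos: [466.9, 99.0, 264.2]
orientation: [-3.128, 0.297, -0.0]
ft_force: [-0.1, -0.5, 0.1]
width: 0.7
grasp_force: 0.0
```

step_arm([
  [[0.0008,0.0039,0,0,0,0,0],[0.0008,0.0039,0,0,0,0,0],[0.0008,0.0039,0,0,0,0,0],[0.0008,0.0039,0,0,0,0,0],[0.0008,0.0039,0,0,0,0,0]],
])

```text
t: 23.72
ee_pos: [467.1, 100.0, 264.2]
orientation: [-3.128, 0.297, -0.0]
ft_force: [-0.2, -0.1, -0.3]
width: 0.4
grasp_force: 0.0
```

step_arm([
  [[0.0008,0.0039,0,0,0,0,0],[0.0008,0.0039,0,0,0,0,0],[0.0008,0.0039,0,0,0,0,0],[0.0008,0.0039,0,0,0,0,0],[0.0008,0.0039,0,0,0,0,0]],
])

```text
t: 24.35
ee_pos: [467.3, 101.0, 264.2]
orientation: [-3.128, 0.297, -0.0]
ft_force: [-0.5, -0.5, -0.3]
width: 0.5
grasp_force: 0.0
```

step_arm([
  [[0.0015,0.0078,0,0,0,0,0],[0.0015,0.0078,0,0,0,0,0],[0.0015,0.0078,0,0,0,0,0],[0.0015,0.0078,0,0,0,0,0],[0.0015,0.0078,0,0,0,0,0]],
])

```text
t: 24.98
ee_pos: [467.7, 102.9, 264.2]
orientation: [-3.128, 0.297, -0.0]
ft_force: [-0.3, -0.6, 0.0]
width: 0.5
grasp_force: 0.0
```

```bash
python3 - <<'E'
from h import *
t=snap('top','t8');w=snap('wrist','w8');s=snap('scene','s8');print(readout.get_obs()['ft_force'])
x=load('t8');print(x['pixels'][231,290:306].mean(1).round().astype(int),x['pixels'][226,290:306].mean(1).round().astype(int))
g=lambda x,a,b,c,e:cv2.resize(np.ascontiguousarray(x['pixels'][a:b,c:e,::-1]),(400,300),interpolation=cv2.INTER_CUBIC)
cv2.imwrite('pics/c8.png',np.vstack([np.hstack([g(t,205,260,275,315),g(s,190,265,240,340)]),np.hstack([g(w,100,280,180,420),g(w,130,220,480,600)])]))
E
```

```text
[ 1.04819189 -0.10135834 -0.23799119]
[ 77  76  79  77  94 138 127 123 131 141  66 146 194  96  49 101] [ 70  91 133 134 132 139 133 125 129 141  93 106 190  92 107  95]
```

View pics/c8.png

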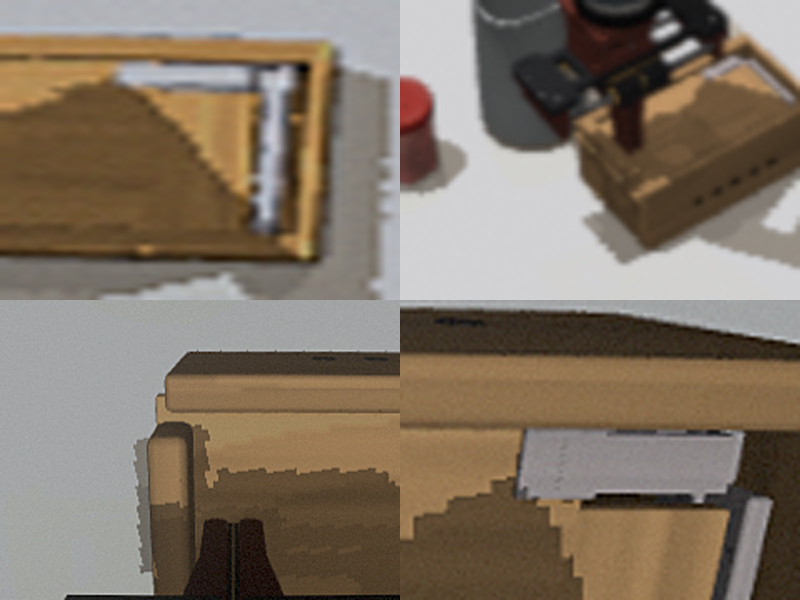

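The lid front sits right beside the bar (top crop u≈250). The fingers are just short of the rib's inner face (203 vs 193), so I'll continue the gentle pull test.

step_arm([
  [[0.0011,0.0059,0,0,0,0,0],[0.0011,0.0059,0,0,0,0,0],[0.0011,0.0059,0,0,0,0,0],[0.0011,0.0059,0,0,0,0,0],[0.0011,0.0059,0,0,0,0,0]],
])

```text
t: 25.75
ee_pos: [467.9, 104.4, 264.2]
orientation: [3.128, -0.297, 0.0]
ft_force: [0.4, -0.6, -0.7]
width: 1.1
grasp_force: 0.0
```

step_arm([
  [[0.0011,0.0059,0,0,0,0,0],[0.0011,0.0059,0,0,0,0,0],[0.0011,0.0059,0,0,0,0,0],[0.0011,0.0059,0,0,0,0,0],[0.0011,0.0059,0,0,0,0,0]],
])

```text
t: 26.38
ee_pos: [468.2, 105.8, 264.2]
orientation: [3.128, -0.297, 0.0]
ft_force: [0.9, -0.1, -0.3]
width: 0.7
grasp_force: 0.0
```

step_arm([
  [[0.0011,0.0059,0,0,0,0,0],[0.0011,0.0059,0,0,0,0,0],[0.0011,0.0059,0,0,0,0,0],[0.0011,0.0059,0,0,0,0,0],[0.0011,0.0059,0,0,0,0,0]],
])

```text
t: 27.0
ee_pos: [468.4, 107.0, 264.1]
orientation: [3.127, -0.296, -0.0]
ft_force: [-0.2, -6.3, 1.0]
width: 0.5
grasp_force: 2.9
```

step_arm([
  [[0.0006,0.0029,0,0,0,0,0],[0,0,0,0,0,0,0],[0,0,0,0,0,0,0],[0,0,0,0,0,0,0],[0,0,0,0,0,0,0]],
])

```text
t: 27.62
ee_pos: [468.4, 107.0, 264.2]
orientation: [3.127, -0.296, -0.0]
ft_force: [1.5, -5.7, 0.9]
width: 1.2
grasp_force: 2.8
```

The lid holds a steady pull of about 6 N, against a drag of 2 N, so it's locked. I'll back off, lift and hand in.

step_arm([
  [[-0.01,-0.05,0,0,0,0,0],[-0.01,-0.05,0,0,0,0,0],[0,0,0.4,0,0,0,0],[0,0,0.7,0,0,0,0],[0,0,0.6,0,0,0,0]],
])

```text
t: 28.25
ee_pos: [467.4, 102.5, 350.2]
orientation: [-3.127, 0.297, 0.0]
ft_force: [0.6, 0.0, 1.1]
width: 0.3
grasp_force: 0.0
```

step_arm([
  [[0,0,0.3,0,0,0,0],[0,0,0,0,0,0,0],[0,0,0,0,0,0,0],[0,0,0,0,0,0,0],[0,0,0,0,0,0,0]],
])

```text
t: 28.88
ee_pos: [467.3, 102.4, 363.4]
orientation: [3.127, -0.297, -0.002]
ft_force: [0.0, 0.0, -0.3]
width: 0.3
grasp_force: 0.0
```

```bash
python3 - <<'E'
from h import *
x=snap('top','t9');print(x['pixels'][226,290:306].mean(1).round().astype(int))
o=readout.get_obs();print(o['t'],o['ee_pos'],o['ft_force']);print(ctrl.close_job())
E
```

```text
[ 70  76  77  77  79  78  90 119 130 138  92 104 188  86 104  94]
28.925 [467.4160346  102.44531541 363.58602664] [ 0.68412357  0.66927223 -0.27090468]
the job is handed in; nothing more can be done
None
```

The garlic is in the box and the lid is closed and held against a gentle pull of about 6 N; I handed the job in at 28.9 s, with no verdict returned.

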